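# Set the iris lever to the green index and light the lamp

## Task

On the viewing stage, push the lever of the iris ring round until its pointer points straight at the centre of the green index dot and leave it there; only then push the blue button of the lamp's switch box fully down and let it come up again. Only push, with the fingertips or the outside of the fingers: pick nothing up, leave the petri dish lying on the glass, and do not disturb the other things on the table.

Things in the scene. Friction and masses are not known exactly. Their poses are not given: they have to be found in the camera images.
- stand: White viewing stage, fixed. Origin: on the iris ring's vertical axis at table height; z up, -x points over the scale plate (top z = 20 mm, black ticks every 0.1 rad, x = -122 to -55 mm, 190 mm wide). Behind it a round foot, radius 73, height 20 mm. On top a ring of radius 68 mm (top z = 36 mm), in it a fixed glass (radius 43 mm, top z = 44 mm) that carries a petri dish.
- iris_ring (a joint): Angle of the aluminium iris ring about the stand's vertical axis, rad; grows counter-clockwise from above. At angle a the lever lies in stand direction (-cos a, -sin a). Range -1.1 to 1.1; starts within 0.2 of 0. About 1.6 N at the post moves it (slow push), and it stays where it is left, without spring or detent.
- lever_post (a point): Top centre of the lever's upright round post, 78 mm from the ring's axis, 85 mm above the table. Its black cap, 14 mm in diameter, reaches from z = 55 to 85 mm; below it a steel stem 10 mm in diameter. Within 35 mm of the post nothing else is higher than z = 44 mm.
- iris_pointer (a point): Tip of the lever's black pointer, 90 mm from the ring's axis, about 3 mm above the scale plate, on the line from the axis through the post. Turns with the ring; its -x axis points outward along the lever, its y axis is sideways.
- index_green: Green index dot, fixed on the scale plate: disc 10 mm in diameter, 5 mm high; origin under its centre, z = 20 mm. It lies 96 to 132 mm from the ring's axis, on one or the other side of the lever, 0.33 to 0.76 rad from the scale's middle. The pointer points straight at it when its centre lies on the line from the ring's axis through the pointer.
- index_red: Red index dot like the green one, on the other side of the scale; not the one to use.
- switch_box: Grey switch box of the lamp, 70 x 70 x 24 mm, fixed to the table; origin at the centre of its underside. The button stands on its middle.
- lamp_button (a joint): Travel of the blue push button, m: 0 up, 0.006 fully down. A spring pushes it back up; fully down takes 5 N.
- lamp_button_top (a point): Centre of the top face of the round blue button (32 mm in diameter) of the switch box; it is pushed straight down, travel 6 mm.
- dish: Petri dish, 62 mm in diameter, 14 mm high, loose, lying on the stage's glass; origin at the centre of its underside. To be left alone.
- vial: Small brown vial with green cap, 21 mm in diameter, 45 mm high, loose, beside the stage; origin under its centre. To be left alone.
- brown_dropper: Brown dropper bottle with white tip, 32 mm in diameter, 86 mm high, loose, beside the stage; origin under its centre. To be left alone.
- timer: White timer, 61 x 61 x 21 mm, loose, near the table's front edge; origin under its centre. To be left alone.
- tape_roll: Roll of white tape, 53 mm in diameter, 18 mm high, loose, to the right; origin under its centre. To be left alone.
Things that resemble listed ones, but are neither listed nor needed, are in the scene too. Of the things that look like the switch_box, the smaller one is meant.

How it is judged:
By the outcome, as a careful person would: the job done as asked, in the order asked, and still so for the second after the job is handed in, with the robot touching nothing.
It also fails if it takes over 51 s, if anything falls off the work surface, if the arm or the gripper's body presses on something with over 40 N, if the wrist force passes 120 N, or if a joint passes its speed limit or range.

## Robot

A 6-joint arm with a two-finger parallel gripper is mounted at the origin on a cart in front of the work surface, level with it; the furniture and walls round the work are solid. World frame = base frame: x ahead of the robot, y to its left, z up, the work surface at z = 0. Lengths are in mm, angles in rad, forces in N, time in s.
With the tool pointing down it reaches from about 350 to 975 mm from the base axis. Payload 7.1 kg.
Tool frame: the origin (TCP) lies at the centre of the arm's flange, where the gripper is bolted on; the fingertips stand 182 mm ahead of it and the grasp point (between the pads) lies 163 mm ahead of it; z points along the fingers, y is the line along which they close (so a half turn about z gives the same grasp; the last joint's range is limited). The gripper opens to 88 mm and grips with 3 to 60 N. Pads are 20 mm wide; open, the fingers measure 115 mm over their backs; the gripper's body (75 mm by 178 mm) begins 61 mm behind the grasp point.
Start: joints at [-0.019, 0.423, 1.63, -0, 1.089, -0.019], TCP at [624.985, 0.026, 404.675] pointing down, gripper open.
Joint ranges: [-3, 3], [-0.9, 2.11], [0.09, 2.58], [-1.31, 4.45], [0.11, 2.69], [-2.54, 2.54]. Speed limits (rad/s): [2.39, 2.39, 3.01, 3.14, 3.14, 3.14].

## Interface

Orientations are given as a rotation vector (axis times angle).
In Python, from workcell import readout, get_image, ctrl gives the robot as it stands.
- The arm moves only by the tool step_arm, never from a script. Its argument "targets" is a list that holds one entry, the list of rows, each a list of 7 numbers: the shift along the world's x, y, z as a fraction of full scale, then the turn, a rotation vector about the world's x, y, z as a fraction of full scale, then the opening, from 0 (shut) to 1 (fully open). In form: [[[dx, dy, dz, wx, wy, wz, claw], ...]]. A call has exactly 5 rows; each row shifts and turns the commanded pose from where the row before left it; what a row does not reach is not made up. Full scale, the value 1, is 0.05 m for a shift and 4 degrees for a turn. A row lasts 1/8 s, in which the tool goes at most 62.5 mm and 10.7 degrees, less where a joint would pass 70% of its speed; a pose out of reach is approached as far as the arm can. A call with a number of a shift or a turn outside -1 to 1 is refused whole. A call with a gripper value outside its range is refused whole. The fingers move at their own pace and stop on an object; the grip force is fixed at half the most. Time passes only in rows, so rows that do not move let the fingers close, or fill a call up. It gives the time, the measured TCP pose, the force, the opening and the grip force at its end, in the units of the state.
- readout.get_obs(): the state, without advancing time (a new reading comes with each control period).
- get_image(name): name is "scene" or "side" or "wrist"; returns a dict with "pixels" (400x640x3 uint8, red, green, blue), "intrinsics" (3x3 intrinsics, pixels), "extrinsics" (4x4, takes a point from world to camera coordinates). Camera axes: x right, y down, z forward; pixel columns grow to the right and rows downward; lengths in mm; the calibration is good to about 2 mm. A picture is of the moment at which its call begins. There is no depth.
- ctrl.close_job(): hands the job in; it is judged then, once.
The state is a dict: "t": time; "qpos": joint angles; "qvel": joint speeds; "joint_torque": joint torques, N m; "ee_pos": TCP position; "orientation": TCP orientation; "ft_force": force on the tool from outside, world axes, zero at the start; "moment": the same for the moment, N m; "width": finger opening in mm; "grasp_force": force on a finger pad.
Only numpy, scipy, OpenCV 4.12 (cv2) and the standard library are available. Lean on these libraries where they do the work, as an engineer would, in place of code of your own. Each camera call takes 0.05 s, during which the arm holds its last target. There are 200 camera calls.

## Working session

There is one attempt and no reset: what is moved stays moved. The work goes in short steps, Python scripts to look and compute and a tool call to move; the robot and the scene stay as the last step left them, time stands still between calls to the robot, and variables do not carry over. Pictures are saved under pics/ and viewed, at most 11 in all, crops included, and the job is handed in when it is done.

Besides the shell and the picture viewer there is one more tool, called after "Request:" by a JSON object that holds its "fn" and its "kwargs". step_arm: Moves the arm, as the interface text tells. Shift numbers are shares of 0.05 m and turn numbers shares of 4 degrees, none past 1 either way. Its arguments: {"type":"object","properties":{"targets":{"type":"array"}},"required":["targets"]}

```bash
mkdir -p pics; cat > h.py <<'E'
import numpy as np, cv2
from workcell import readout, get_image, ctrl
def ray(im,u,v):
    K=np.array(im['intrinsics']);E=np.array(im['extrinsics']);R=E[:3,:3];c=-R.T@E[:3,3]
    return c,R.T@np.linalg.inv(K)@np.array([u,v,1.])
def onz(im,u,v,z):
    c,d=ray(im,u,v);return c+d*(z-c[2])/d[2]
def proj(im,p):
    q=np.array(im['intrinsics'])@(np.array(im['extrinsics'])@np.append(p,1))[:3];return q[:2]/q[2]
def save(im,n):cv2.imwrite('pics/'+n+'.png',im['pixels'][:,:,::-1])
E
python3 - <<'E'
from h import *
import pickle
for n in("scene","side","wrist"):
    im=get_image(n);save(im,n+'0');pickle.dump(im,open(n+'0.pkl','wb'))
    print(n,ray(im,320,200))
print(readout.get_obs())
E
```

```text
scene (array([  404.87359663, -1218.78510184,  1033.94590868]), array([ 0.05883135,  0.69431057, -0.71728463]))
side (array([226.22859365, 537.53786666, 420.59459741]), array([ 0.27305224, -0.88536849, -0.37662829]))
wrist (array([625.69370649,  85.667663  , 383.49505505]), array([-0.00324834, -0.30641677, -0.95189239]))
{'t': 0.15, 'qpos': array([-1.90389736e-02,  4.23700240e-01,  1.63047167e+00,  2.62057679e-05,
        1.08863082e+00, -1.90329912e-02]), 'qvel': array([-1.96825638e-03, -3.05838527e-03, -1.06713239e-03, -1.15823438e-04,
        2.98780211e-05,  4.22065917e-04]), 'joint_torque': array([ 9.52650989e-04, -5.44981134e+01, -2.73919362e+01,  6.45430083e-02,
        2.04369903e-02, -3.19723256e-05]), 'ee_pos': array([6.24795600e+02, 8.21683831e-03, 4.04075143e+02]), 'orientation': array([-2.22083361e+00, -2.22079331e+00,  1.29159049e-03]), 'ft_force': array([ 0.73564779,  0.027782  , -0.40350585]), 'moment': array([ 0.00352985, -0.00418824,  0.01763791]), 'grasp_force': 0.0, 'width': 87.39367091186041}
```

View pics/scene0.png

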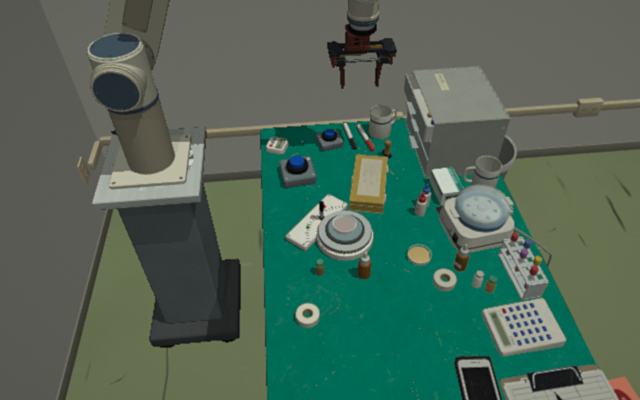

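View pics/wrist0.png

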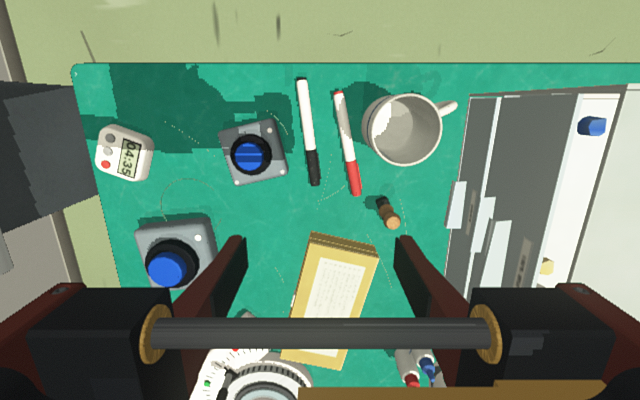

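View pics/side0.png

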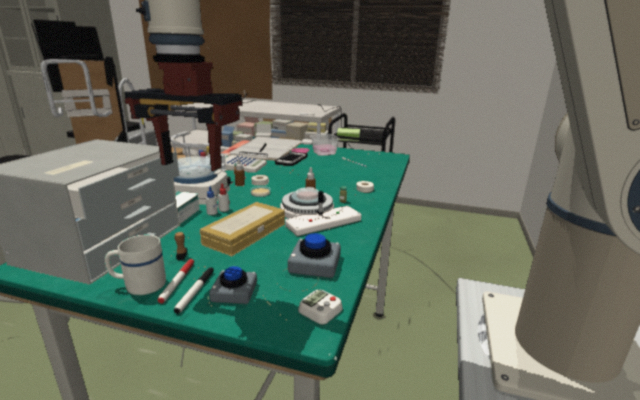

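The scene view shows the stage at about (345,232) with its lever at (322,208), and two switch boxes at (330,138) and (297,165). The wrist view shows the buttons at (250,153) and (171,265). The side view shows the stage at about (307,203).

```bash
python3 - <<'E'
from h import *
import pickle
s=pickle.load(open('scene0.pkl','rb'));w=pickle.load(open('wrist0.pkl','rb'));d=pickle.load(open('side0.pkl','rb'))
print('stage',onz(s,345,229,44),onz(d,307,202,44))
print('post',onz(s,322,203,85))
for n,im in(('s',s),('w',w),('d',d)):
    hsv=cv2.cvtColor(im['pixels'],cv2.COLOR_RGB2HSV)
    m=cv2.inRange(hsv,(105,150,60),(125,255,255))
    k,l,st,c=cv2.connectedComponentsWithStats(m)
    for i in range(1,k):
        if st[i,4]>40: print(n,st[i],c[i].round(1),onz(im,*c[i],38).round(1))
# box corners (wrist), z=24
for p in((219,127),(273,117),(287,176),(233,186)):print(onz(w,*p,24).round(0))
for p in((136,227),(210,213)):print('big',onz(w,*p,24).round(0))
E
```

```text
stage [ 538.97863054 -369.73131567   44.        ] [ 526.73578427 -323.00483242   44.        ]
post [ 486.72629826 -311.43162481   85.        ]
s [324 130  11   7  62] [329.2 132.9] [543.2  29.5  38. ]
s [289 156  16  12 152] [296.8 161.6] [434.9 -92.2  38. ]
w [589 126  16   6  74] [596.5 128.9] [933.2  57.9  38. ]
w [234 142  30  29 663] [248.6 156. ] [542.5  27.5  38. ]
w [ 147  252   40   36 1049] [166.9 268.9] [ 425.4 -119.7   38. ]
d [305 233  21  16 270] [314.8 240.6] [ 445.2 -140.7   38. ]
d [224 267  18  14 190] [232.7 273.1] [545.6  24.5  38. ]
[507.  59.  24.]
[570.  70.  24.]
[584.   1.  24.]
[517. -12.  24.]
big [387. -67.  24.]
big [485. -47.  24.]
```

Request:
{"fn": "step_arm", "kwargs": {"targets": [[[-0.2, -0.6, 0, 0, 0, 0, 1], [-0.2, -0.6, 0, 0, 0, 0, 1], [-0.2, -0.6, 0, 0, 0, 0, 1], [-0.2, -0.6, 0, 0, 0, 0, 1], [-0.2, -0.6, 0, 0, 0, 0, 1]]]}}

```text
t: 0.78
ee_pos: [574.5, -150.9, 404.4]
orientation: [-2.221, -2.221, 0.0]
ft_force: [-0.6, -0.5, -1.2]
width: 87.9
grasp_force: 0.0
```

Request:
{"fn": "step_arm", "kwargs": {"targets": [[[-0.25, -0.8, 0, 0, 0, 0, 1], [-0.25, -0.8, 0, 0, 0, 0, 1], [-0.25, -0.8, 0, 0, 0, 0, 1], [-0.25, -0.6, 0, 0, 0, 0, 1], [0, 0, 0, 0, 0, 0, 1]]]}}

```text
t: 1.4
ee_pos: [524.1, -301.6, 404.4]
orientation: [-2.224, -2.218, 0.0]
ft_force: [-0.0, -0.2, -1.0]
width: 87.9
grasp_force: 0.0
```

```bash
python3 - <<'E'
from h import *
import pickle
im=get_image("wrist");save(im,'wrist1');pickle.dump(im,open('wrist1.pkl','wb'))
print(readout.get_obs()['ee_pos'],readout.get_obs()['qvel'].round(3))
E
```

```text
[ 524.57607467 -300.53440641  404.37813238] [ 0.031 -0.003  0.004  0.006  0.001  0.006]
```

View pics/wrist1.png

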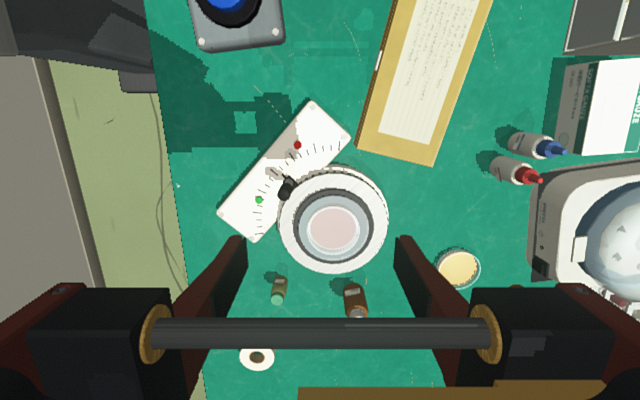

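The wrist view shows the plate with outer corners near (312,100) and (217,212), the green dot at (259,200), the red dot at (297,145), the post cap at (287,187) and the ring centre at about (334,225).

```bash
python3 - <<'E'
from h import *
import pickle
im=pickle.load(open('wrist1.pkl','rb'))
px=im['pixels'];hsv=cv2.cvtColor(px,cv2.COLOR_RGB2HSV)
for nm,lo,hi,z in(('green',(45,120,60),(75,255,255),25),('red',(0,150,60),(6,255,255),25),('blackcap',(0,0,0),(180,255,55),85)):
    m=cv2.inRange(hsv,lo,hi)
    m[:, :210]=0;m[:,390:]=0;m[:90]=0;m[235:]=0
    k,l,st,c=cv2.connectedComponentsWithStats(m)
    for i in range(1,k):
        if st[i,4]>8: print(nm,st[i],c[i].round(1),onz(im,*c[i],z).round(1))
for p,z in(((312,100),20),((352,140),20),((217,212),20),((256,243),20)):print(onz(im,*p,z).round(1))
c=px[90:290,200:410];cv2.imwrite('pics/c1.png',cv2.resize(c,None,fx=2.8,fy=2.8,interpolation=cv2.INTER_CUBIC)[:,:,::-1])
E
```

```text
green [256 197   6   6  32] [258.5 199.5] [ 447.3 -330.6   25. ]
red [294 141   7   8  40] [297.  144.6] [ 497.3 -262.7   25. ]
blackcap [278 175  20  25 156] [286.1 188.3] [ 489.5 -299.5   85. ]
[ 515.4 -212.8   20. ]
[ 562.5 -258.2   20. ]
[ 391.8 -348.9   20. ]
[ 438.8 -392.8   20. ]
```

View pics/c1.png

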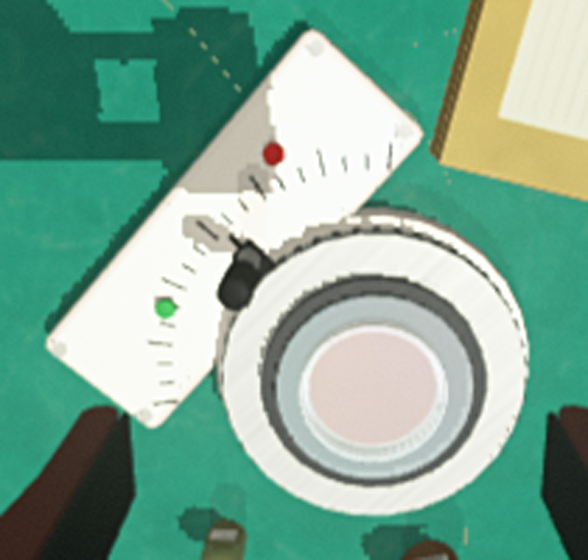

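```bash
python3 - <<'E'
from h import *
import pickle
im=pickle.load(open('wrist1.pkl','rb'));s=pickle.load(open('scene0.pkl','rb'))
px=im['pixels']
P=lambda x,y:(200+x/2.8-.3,90+y/2.8-.3)
# dark ring contour (gap between ring and glass)
g=cv2.cvtColor(px,cv2.COLOR_RGB2GRAY);m=(g<95).astype('uint8');m[:185]=0;m[268:]=0;m[:,:290]=0;m[:,378:]=0
cs=cv2.findContours(m,cv2.RETR_EXTERNAL,cv2.CHAIN_APPROX_NONE)[0]
c=max(cs,key=lambda c:c.shape[0])
pts=np.array([onz(im,*p[0],36)[:2] for p in c],np.float32)
e=cv2.fitEllipse(pts);print('dark ring z36',e)
for p in((373.5,372),):print('white',onz(im,*P(*p),36))
for k,p in dict(l=(220,372),r=(527,372),b=(373,514)).items():print(k,onz(im,*P(*p),36).round(1))
O=np.array([542.6,-362.7]);ex=np.array([.74,-.672]);ey=np.array([.672,.74])
for n,q in dict(green=onz(im,258.5,199.5,25),red=onz(im,297,144.6,25),cap=onz(im,*P(237,293),85),tip=onz(im,*P(231,237),23)).items():
    d=q[:2]-O;print(n,q.round(1),'r',np.hypot(*d),'a',np.arctan2(-d@ey,-d@ex))
E
```

```text
dark ring z36 ((539.7897338867188, -361.5265808105469), (96.68555450439453, 101.87238311767578), 9.300772666931152)
white [ 540.26702855 -357.39815601   36.        ]
l [ 472.2 -357.2   36. ]
r [ 608.3 -357.6   36. ]
b [ 540.7 -429.1   36. ]
green [ 447.3 -330.6   25. ] r 100.59998750163463 a 0.4123171553739648
red [ 497.2 -262.7   25. ] r 109.79902420770605 a -0.40742222180268906
cap [ 487.4 -305.9   85. ] r 79.1749969172297 a -0.06266801190191859
tip [ 478. -299.   23.] r 90.73973056608064 a -0.0408510407327556
```

Request:
{"fn": "step_arm", "kwargs": {"targets": [[[-0.12, 0.13, 0, 0, 0, -1, 0], [-0.12, 0.13, 0, 0, 0, -1, 0], [-0.12, 0.13, 0, 0, 0, -1, 0], [-0.12, 0.13, 0, 0, 0, -1, 0], [-0.12, 0.13, 0, 0, 0, -0.6, 0]]]}}

```text
t: 2.08
ee_pos: [495.2, -265.9, 404.6]
orientation: [-2.548, -1.837, -0.0]
ft_force: [-0.1, 0.4, 0.2]
width: 40.9
grasp_force: 0.0
```

Request:
{"fn": "step_arm", "kwargs": {"targets": [[[0, 0, -0.7, 0, 0, 0, 0], [0, 0, -0.7, 0, 0, 0, 0], [0, 0, -0.7, 0, 0, 0, 0], [0, 0, -0.7, 0, 0, 0, 0], [0, 0, 0, 0, 0, 0, 0]]]}}

```text
t: 2.7
ee_pos: [494.5, -265.8, 262.5]
orientation: [-2.543, -1.836, 0.003]
ft_force: [0.2, 0.3, 0.7]
width: 0.5
grasp_force: 0.0
```

```bash
python3 - <<'E'
from h import *
im=get_image("wrist");save(im,'wrist2')
o=readout.get_obs();print(o['ee_pos'],o['ft_force'],o['width'],o['orientation'])
E
```

```text
[ 495.14961763 -266.39099263  264.12554979] [0.07668512 0.96761283 0.06067743] 0.2539287271546027 [-2.54505977e+00 -1.83778347e+00  1.45099150e-03]
```

View pics/wrist2.png

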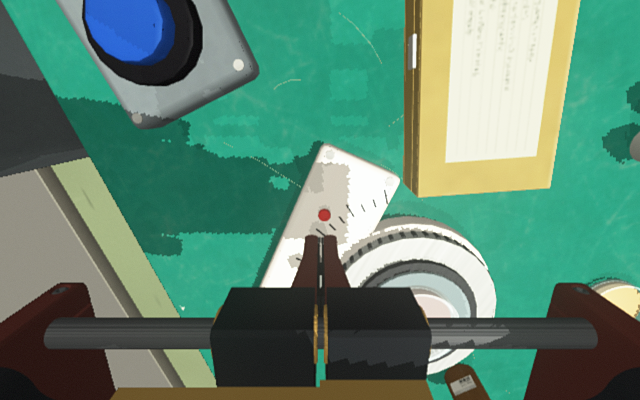

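The fingers are shut and hover over the plate beside the red dot (324,215), clear of the post. Lowering and pushing slowly, stopping short of the goal.

Request:
{"fn": "step_arm", "kwargs": {"targets": [[[0, 0, -0.4, 0, 0, 0, 0], [-0.04, -0.1, 0, 0, 0, 0, 0], [-0.04, -0.1, 0, 0, 0, 0, 0], [-0.04, -0.1, 0, 0, 0, 0, 0], [-0.04, -0.1, 0, 0, 0, 0, 0]]]}}

```text
t: 3.38
ee_pos: [487.0, -288.0, 245.4]
orientation: [2.547, 1.837, 0.001]
ft_force: [0.0, -0.7, 0.4]
width: 0.5
grasp_force: 0.0
```

Request:
{"fn": "step_arm", "kwargs": {"targets": [[[-0.05, -0.1, 0, 0, 0, 0, 0], [-0.04, -0.1, 0, 0, 0, 0, 0], [-0.04, -0.1, 0, 0, 0, 0, 0], [-0.04, -0.1, 0, 0, 0, 0, 0], [-0.04, -0.1, 0, 0, 0, 0, 0]]]}}

```text
t: 4.0
ee_pos: [476.1, -312.6, 244.4]
orientation: [-2.547, -1.837, 0.001]
ft_force: [-3.4, 3.0, 0.2]
width: 0.7
grasp_force: 1.6
```

```bash
python3 - <<'E'
from h import *
import pickle
for n in("scene","side"):
    im=get_image(n);save(im,n+'3');pickle.dump(im,open(n+'3.pkl','wb'))
o=readout.get_obs();print(o['ee_pos'],o['ft_force'])
E
```

```text
[ 476.2786563  -313.09898016  244.61329401] [ 0.55415634  0.65204772 -0.80263227]
```

Request:
{"fn": "step_arm", "kwargs": {"targets": [[[0.1, 0.3, 0, 0, 0, 0, 0], [0.1, 0.3, 0, 0, 0, 0, 0], [0, 0, 0.7, 0, 0, 0, 0], [0, 0, 0.7, 0, 0, 0, 0], [0, 0, 0.7, 0, 0, 0, 0]]]}}

```text
t: 4.72
ee_pos: [487.1, -281.2, 350.9]
orientation: [2.546, 1.839, 0.0]
ft_force: [0.8, -0.2, -0.4]
width: 0.7
grasp_force: 0.0
```

Request:
{"fn": "step_arm", "kwargs": {"targets": [[[-0.26, -0.47, 0, 0, 0, 0, 0], [-0.26, -0.47, 0, 0, 0, 0, 0], [0, 0, 0, 0, 0, 0, 0], [0, 0, 0, 0, 0, 0, 0], [0, 0, 0, 0, 0, 0, 0]]]}}

```text
t: 5.35
ee_pos: [461.0, -328.5, 349.6]
orientation: [-2.547, -1.839, -0.0]
ft_force: [-0.8, -0.1, -0.0]
width: 0.6
grasp_force: 0.0
```

```bash
python3 - <<'E'
from h import *
import pickle
im=get_image("wrist");save(im,'wrist4');pickle.dump(im,open('wrist4.pkl','wb'))
o=readout.get_obs();print(o['ee_pos'],o['ft_force'])
px=im['pixels'];hsv=cv2.cvtColor(px,cv2.COLOR_RGB2HSV)
m=cv2.inRange(hsv,(45,120,60),(75,255,255));k,l,st,c=cv2.connectedComponentsWithStats(m)
for i in range(1,k):
    if st[i,4]>20: print(st[i],c[i].round(1),onz(im,*c[i],25).round(1))
c=px[100:300,220:440];cv2.imwrite('pics/c4.png',cv2.resize(c,None,fx=3,fy=3,interpolation=cv2.INTER_CUBIC)[:,:,::-1])
E
```

```text
[ 460.95390926 -328.63819776  349.55734936] [-0.0375099   0.4123725  -0.18266588]
[305 192   8   7  46] [308.3 195.2] [ 447.2 -331.    25. ]
```

View pics/c4.png

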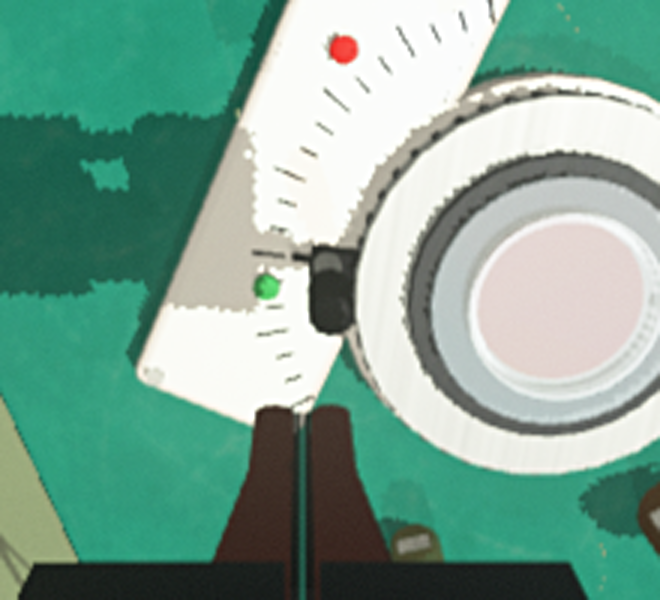

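The crop shows the pointer tip at about (317,185), still short of the green dot at (308,195). The cap top is near (331,203).

```bash
cat > m.py <<'E'
from h import *
def centre(im):
    # ring white/green outer not needed: dark gap, outer contour, at z=36
    g=cv2.cvtColor(im['pixels'],cv2.COLOR_RGB2GRAY);c0=proj(im,[541,-361.7,40])
    pts=[]
    for th in np.linspace(0,2*np.pi,120,endpoint=False):
        prev=None
        for r in np.arange(60,42,-.5):
            u,v=proj(im,[541+r*np.cos(th),-361.7+r*np.sin(th),36])
            if not(0<=u<639 and 0<=v<399):break
            x=float(cv2.getRectSubPix(g,(1,1),(float(u),float(v)))[0,0])
            if prev is not None and prev>130 and x<=130: pts.append((541+r*np.cos(th),-361.7+r*np.sin(th)));break
            prev=x
    P=np.array(pts)
    for _ in range(3):
        A=np.c_[2*P,np.ones(len(P))];s=np.linalg.lstsq(A,(P**2).sum(1),rcond=None)[0]
        R=np.sqrt(s[2]+s[0]**2+s[1]**2);e=abs(np.hypot(*(P-s[:2]).T)-R);P=P[e<1.5+0*e]
    return s[:2],R,len(P)
def ang(O,p):
    d=p[:2]-O;return np.hypot(*d).round(1),np.arctan2(d[1],d[0]).round(4)
E
python3 - <<'E'
from m import *
import pickle
for f in('wrist1','wrist4'):
    im=pickle.load(open(f+'.pkl','rb'));print(f,centre(im))
C=lambda x,y:(220+x/3-.33,100+y/3-.33)
g=onz(im,308.3,195.2,25);t=onz(im,*C(293,257),23);p=onz(im,*C(333,311),85)
for O in(centre(im)[0],np.array([541,-361.7]),np.array([542.6,-362.7])):
    print(O,'g',ang(O,g),'tip',ang(O,t),'post',ang(O,p),p.round(1),t.round(1))
E
```

```text
wrist1 (array([ 539.86549841, -363.23568306]), np.float64(49.93726263032878), 120)
wrist4 (array([ 540.22025619, -363.4192779 ]), np.float64(50.05815057977184), 120)
[ 540.22025619 -363.4192779 ] g (np.float64(98.5), np.float64(2.8067)) tip (np.float64(89.7), np.float64(2.6911)) post (np.float64(78.0), np.float64(2.6607)) [ 471.1 -327.4   85. ] [ 459.4 -324.3   23. ]
[ 541.  -361.7] g (np.float64(98.7), np.float64(2.8257)) tip (np.float64(89.7), np.float64(2.7121)) post (np.float64(77.9), np.float64(2.6849)) [ 471.1 -327.4   85. ] [ 459.4 -324.3   23. ]
[ 542.6 -362.7] g (np.float64(100.6), np.float64(2.8212)) tip (np.float64(91.6), np.float64(2.7095)) post (np.float64(79.8), np.float64(2.6825)) [ 471.1 -327.4   85. ] [ 459.4 -324.3   23. ]
```

Request:
{"fn": "step_arm", "kwargs": {"targets": [[[0.24, 0.44, 0, 0, 0, 0, 0], [0.24, 0.44, 0, 0, 0, 0, 0], [0, 0, -0.7, 0, 0, 0, 0], [0, 0, -0.7, 0, 0, 0, 0], [0, 0, -0.7, 0, 0, 0, 0]]]}}

```text
t: 6.02
ee_pos: [484.9, -284.8, 243.8]
orientation: [2.547, 1.839, 0.0]
ft_force: [-1.1, 0.2, -0.2]
width: 0.4
grasp_force: 0.0
```

Request:
{"fn": "step_arm", "kwargs": {"targets": [[[0, 0, 0, 0, 0, 0, 0], [-0.06, -0.2, 0, 0, 0, 0, 0], [-0.06, -0.2, 0, 0, 0, 0, 0], [-0.02, -0.06, 0, 0, 0, 0, 0], [-0.02, -0.06, 0, 0, 0, 0, 0]]]}}

```text
t: 6.65
ee_pos: [476.4, -312.0, 245.3]
orientation: [2.548, 1.836, 0.001]
ft_force: [-0.1, -0.9, 1.3]
width: 0.5
grasp_force: 0.0
```

```bash
python3 -c "
from h import *
o=readout.get_obs();print(o['ee_pos'],o['ft_force'])"
```

```text
[ 476.38963016 -312.00486637  245.33150025] [-0.11903567 -0.86427475  1.26899422]
```

Request:
{"fn": "step_arm", "kwargs": {"targets": [[[-0.016, -0.048, 0, 0, 0, 0, 0], [-0.016, -0.048, 0, 0, 0, 0, 0], [-0.016, -0.048, 0, 0, 0, 0, 0], [-0.016, -0.048, 0, 0, 0, 0, 0], [0, 0, 0, 0, 0, 0, 0]]]}}

```text
t: 7.28
ee_pos: [473.1, -321.2, 244.5]
orientation: [-2.548, -1.837, 0.0]
ft_force: [-1.6, 1.4, 0.1]
width: 0.5
grasp_force: 0.6
```

Request:
{"fn": "step_arm", "kwargs": {"targets": [[[0.1, 0.3, 0, 0, 0, 0, 0], [0.1, 0.3, 0, 0, 0, 0, 0], [0, 0, 0.6, 0, 0, 0, 0], [0, 0, 0.6, 0, 0, 0, 0], [0, 0, 0.6, 0, 0, 0, 0]]]}}

```text
t: 7.9
ee_pos: [483.8, -289.9, 335.6]
orientation: [2.547, 1.839, 0.0]
ft_force: [-0.5, 0.0, -0.2]
width: 0.5
grasp_force: 0.0
```

Request:
{"fn": "step_arm", "kwargs": {"targets": [[[-0.26, -0.5, 0, 0, 0, 0, 0], [-0.26, -0.5, 0, 0, 0, 0, 0], [0, 0, 0, 0, 0, 0, 0], [0, 0, 0, 0, 0, 0, 0], [0, 0, 0, 0, 0, 0, 0]]]}}

```text
t: 8.52
ee_pos: [457.8, -340.1, 334.5]
orientation: [-2.547, -1.839, -0.0]
ft_force: [-0.1, 0.2, -0.3]
width: 0.5
grasp_force: 0.0
```

```bash
python3 - <<'E'
from m import *
import pickle
im=get_image("wrist");save(im,'wrist5');pickle.dump(im,open('wrist5.pkl','wb'))
print(readout.get_obs()['ee_pos'],centre(im))
px=im['pixels'];hsv=cv2.cvtColor(px,cv2.COLOR_RGB2HSV)
m=cv2.inRange(hsv,(45,120,60),(75,255,255));k,l,st,c=cv2.connectedComponentsWithStats(m)
for i in range(1,k):
    if st[i,4]>20: print(st[i],c[i].round(1),onz(im,*c[i],25).round(1))
c=px[130:255,270:400];cv2.imwrite('pics/c5.png',cv2.resize(c,None,fx=4.5,fy=4.5,interpolation=cv2.INTER_CUBIC)[:,:,::-1])
E
```

```text
[ 457.74907592 -340.2194373   334.53960219] (array([ 540.3313389 , -363.39947168]), np.float64(50.14861775425395), 120)
[303 185   9   8  52] [307.2 188.2] [ 447.2 -331.2   25. ]
```

View pics/c5.png

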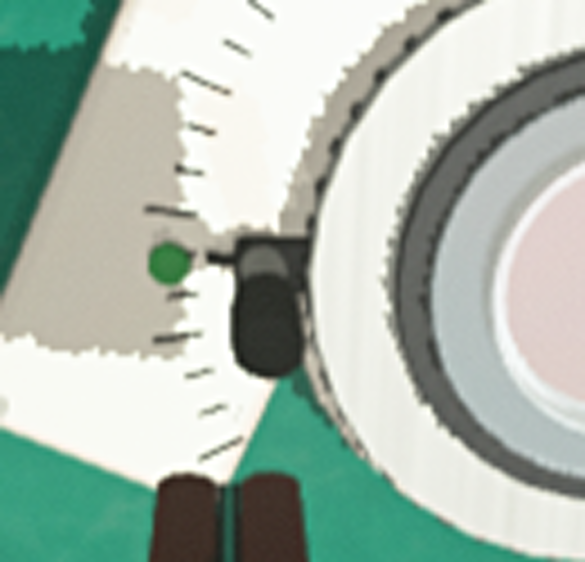

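The crop shows the pointer tip at about (316,187), close to the line from the axis through the green dot (307,188).

```bash
python3 - <<'E'
from m import *
import pickle
im=pickle.load(open('wrist5.pkl','rb'))
C=lambda x,y:(270+x/4.5-.39,130+y/4.5-.39)
O=centre(im)[0]
g=onz(im,307.2,188.2,25)
for z in(23,25):print('g',ang(O,onz(im,307.2,188.2,z)))
for q in((209,258),(220,259),(230,260)):
    print(ang(O,onz(im,*C(*q),23)))
print('post',ang(O,onz(im,*C(269,342),85)))
# subpixel dark-line centroid of the pointer, columns beyond stem
gr=255.-cv2.cvtColor(im['pixels'],cv2.COLOR_RGB2GRAY)
for u in range(314,323):
    col=gr[183:192,u];b=np.median(np.r_[col[:2],col[-2:]]);w=np.clip(col-b-15,0,None)
    if w.sum()>20:
        v=183+(w*np.arange(9)).sum()/w.sum();print(u,v.round(2),w.sum(),ang(O,onz(im,u,v,23)))
E
```

```text
g (np.float64(98.5), np.float64(2.8141))
g (np.float64(98.4), np.float64(2.8084))
(np.float64(89.7), np.float64(2.7989))
(np.float64(87.2), np.float64(2.8009))
(np.float64(85.0), np.float64(2.803))
post (np.float64(78.1), np.float64(2.776))
314 185.71 81.5 (np.float64(91.8), np.float64(2.7854))
315 185.86 211.0 (np.float64(90.8), np.float64(2.7868))
316 186.32 504.0 (np.float64(89.8), np.float64(2.7917))
317 186.4 537.0 (np.float64(88.8), np.float64(2.7923))
318 186.41 500.0 (np.float64(87.8), np.float64(2.7921))
319 186.93 427.0 (np.float64(86.7), np.float64(2.7979))
320 186.77 512.5 (np.float64(85.7), np.float64(2.7958))
321 187.06 340.0 (np.float64(84.7), np.float64(2.7989))
322 186.96 68.0 (np.float64(83.7), np.float64(2.7974))
```

Request:
{"fn": "step_arm", "kwargs": {"targets": [[[-0.3, -0.65, 0, 0, 0, 0, 0], [-0.3, -0.65, 0, 0, 0, 0, 0], [0, 0, -0.7, 0, 0, 0, 0], [0, 0, -0.6, 0, 0, 0, 0], [0, 0, 0, 0, 0, 0, 0]]]}}

```text
t: 9.2
ee_pos: [426.8, -405.1, 267.6]
orientation: [-2.544, -1.835, 0.001]
ft_force: [-0.4, -0.1, 0.7]
width: 0.6
grasp_force: 0.0
```

```bash
python3 - <<'E'
from m import *
import pickle
im=get_image("wrist");pickle.dump(im,open('wrist6.pkl','wb'))
print(readout.get_obs()['ee_pos'],centre(im))
px=im['pixels'];hsv=cv2.cvtColor(px,cv2.COLOR_RGB2HSV)
m=cv2.inRange(hsv,(45,120,60),(75,255,255));k,l,st,c=cv2.connectedComponentsWithStats(m)
for i in range(1,k):
    if st[i,4]>20: print(st[i],c[i].round(1),onz(im,*c[i],25).round(1))
u,v=proj(im,[455,-328,23]).astype(int);print(u,v)
a,b=max(v-35,0),max(u-50,0);c=px[a:a+75,b:b+100];print('crop origin',b,a)
cv2.imwrite('pics/c6.png',cv2.resize(c,None,fx=7,fy=7,interpolation=cv2.INTER_CUBIC)[:,:,::-1])
E
```

```text
[ 427.41822063 -405.56201314  269.14000125] (array([ 540.97232156, -363.05054889]), np.float64(50.683545585199845), 119)
[310 113  12  12 118] [315.5 118.4] [ 447.  -331.9   25. ]
324 109
crop origin 274 74
```

View pics/c6.png

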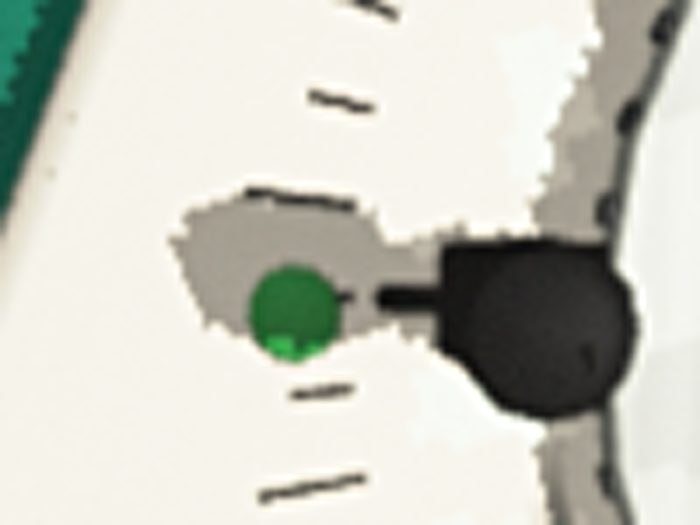

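The close-up shows the pointer line at about y=299 in the crop, and the dot centre at (294,313). The pointer is still slightly short.

```bash
python3 - <<'E'
from m import *
import pickle
im=pickle.load(open('wrist6.pkl','rb'))
C=lambda x,y:(274+x/7-.43,74+y/7-.43)
for O in (np.array([540.97,-363.05]),np.array([540.3,-363.4])):
    print('g',[ang(O,onz(im,*C(294,313),z)) for z in(23,25)])
    for q in((378,299),(405,299),(435,299)):print(ang(O,onz(im,*C(*q),23)))
# ticks as independent check of the axis
for a,b in(((246,190),(353,206)),((290,395),(353,387)),((260,498),(365,479)),((310,95),(373,108))):
    for q in(a,b):print('tick',[ang(O,onz(im,*C(*q),20))],end=' ')
    print()
print('cap',ang(O,onz(im,*C(548,328),85)))
E
```

```text
g [(np.float64(99.0), np.float64(2.8211)), (np.float64(99.0), np.float64(2.8202))]
(np.float64(90.4), np.float64(2.8058))
(np.float64(87.7), np.float64(2.8054))
(np.float64(84.6), np.float64(2.8048))
g [(np.float64(98.5), np.float64(2.8156)), (np.float64(98.5), np.float64(2.8147))]
(np.float64(89.9), np.float64(2.7997))
(np.float64(87.2), np.float64(2.7991))
(np.float64(84.1), np.float64(2.7983))
tick [(np.float64(104.2), np.float64(2.7002))] tick [(np.float64(93.1), np.float64(2.7027))] 
tick [(np.float64(99.4), np.float64(2.901))] tick [(np.float64(92.7), np.float64(2.8979))] 
tick [(np.float64(104.0), np.float64(3.0017))] tick [(np.float64(92.6), np.float64(3.0021))] 
tick [(np.float64(99.2), np.float64(2.601))] tick [(np.float64(92.8), np.float64(2.599))] 
cap (np.float64(78.4), np.float64(2.7924))
```

Request:
{"fn": "step_arm", "kwargs": {"targets": [[[0, 0, 0.7, 0, 0, 0, 0], [0, 0, 0.6, 0, 0, 0, 0], [0.3, 0.65, 0, 0, 0, 0, 0], [0.3, 0.65, 0, 0, 0, 0, 0], [0, 0, 0, 0, 0, 0, 0]]]}}

```text
t: 9.88
ee_pos: [458.4, -339.4, 336.5]
orientation: [2.543, 1.841, 0.001]
ft_force: [0.3, -0.8, 0.2]
width: 0.4
grasp_force: 0.0
```

Request:
{"fn": "step_arm", "kwargs": {"targets": [[[0.26, 0.5, 0, 0, 0, 0, 0], [0.26, 0.5, 0, 0, 0, 0, 0], [0, 0, -0.6, 0, 0, 0, 0], [0, 0, -0.6, 0, 0, 0, 0], [0, 0, -0.6, 0, 0, 0, 0]]]}}

```text
t: 10.5
ee_pos: [483.8, -291.9, 245.1]
orientation: [2.546, 1.837, 0.001]
ft_force: [-0.0, -0.7, -0.4]
width: 0.3
grasp_force: 0.0
```

Request:
{"fn": "step_arm", "kwargs": {"targets": [[[-0.08, -0.22, 0, 0, 0, 0, 0], [-0.08, -0.22, 0, 0, 0, 0, 0], [-0.016, -0.06, 0, 0, 0, 0, 0], [-0.016, -0.06, 0, 0, 0, 0, 0], [-0.016, -0.062, 0, 0, 0, 0, 0]]]}}

```text
t: 11.12
ee_pos: [472.9, -322.3, 245.3]
orientation: [2.548, 1.837, 0.001]
ft_force: [0.5, 2.3, 1.6]
width: 0.6
grasp_force: 0.9
```

Request:
{"fn": "step_arm", "kwargs": {"targets": [[[0, 0, 0, 0, 0, 0, 0], [0.1, 0.3, 0, 0, 0, 0, 0], [0.1, 0.3, 0, 0, 0, 0, 0], [0, 0, 0.9, 0, 0, 0, 0], [0, 0, 0.9, 0, 0, 0, 0]]]}}

```text
t: 11.75
ee_pos: [483.2, -290.5, 335.0]
orientation: [-2.545, -1.839, 0.001]
ft_force: [-0.6, 0.2, -0.3]
width: 0.5
grasp_force: 0.0
```

Request:
{"fn": "step_arm", "kwargs": {"targets": [[[-0.4, -0.8, 0, 0, 0, 0, 0], [-0.4, -0.8, 0, 0, 0, 0, 0], [-0.32, -0.7, 0, 0, 0, 0, 0], [0, 0, -0.7, 0, 0, 0, 0], [0, 0, -0.6, 0, 0, 0, 0]]]}}

```text
t: 12.38
ee_pos: [427.1, -406.5, 268.9]
orientation: [2.548, 1.837, 0.0]
ft_force: [-0.4, -0.2, -0.1]
width: 0.6
grasp_force: 0.0
```

Request:
{"fn": "step_arm", "kwargs": {"targets": [[[0, 0, 0, 0, 0, 0, 0], [0, 0, 0, 0, 0, 0, 0], [0, 0, 0, 0, 0, 0, 0], [0, 0, 0, 0, 0, 0, 0], [0, 0, 0, 0, 0, 0, 0]]]}}

```text
t: 13.0
ee_pos: [427.0, -407.2, 270.3]
orientation: [2.547, 1.837, 0.0]
ft_force: [-1.0, 0.1, 0.7]
width: 0.4
grasp_force: 0.0
```

```bash
python3 - <<'E'
from m import *
import pickle
im=get_image("wrist");pickle.dump(im,open('wrist7.pkl','wb'))
print(readout.get_obs()['ee_pos'],readout.get_obs()['t'],centre(im))
px=im['pixels'];hsv=cv2.cvtColor(px,cv2.COLOR_RGB2HSV)
u,v=proj(im,[455,-328,23]).astype(int)
a,b=max(v-35,0),max(u-50,0);c=px[a:a+75,b:b+100];print('crop origin',b,a)
cv2.imwrite('pics/c7.png',cv2.resize(c,None,fx=7,fy=7,interpolation=cv2.INTER_CUBIC)[:,:,::-1])
E
```

```text
[ 426.9478727  -407.22495025  270.11782184] 13.05 (array([ 540.92320449, -363.02562157]), np.float64(50.628212605793266), 120)
crop origin 271 70
```

View pics/c7.png

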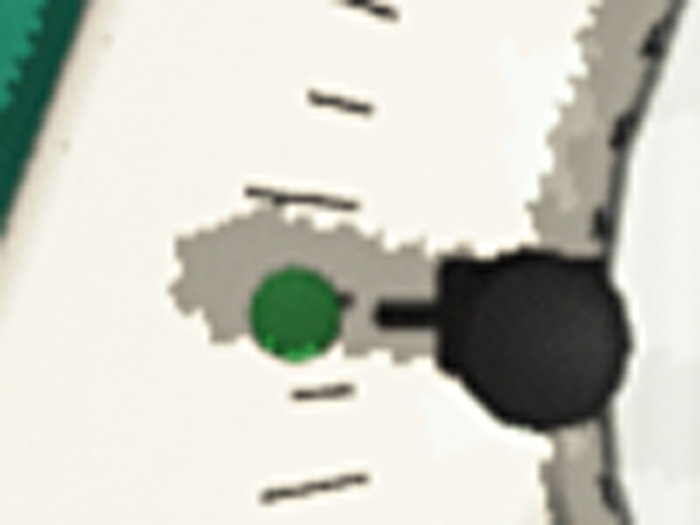

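The pointer at y≈314 is now level with the dot centre (295,313).

```bash
python3 - <<'E'
from m import *
import pickle
im=pickle.load(open('wrist7.pkl','rb'))
C=lambda x,y:(271+x/7-.43,70+y/7-.43)
O=np.array([540.6,-363.2])
print('g',ang(O,onz(im,*C(295,313),24)))
for q in((378,314),(405,314.5),(435,315)):print(ang(O,onz(im,*C(*q),23)))
A=[];b=[]
for f,uv in(('scene0',(329.2,132.9)),('wrist0',(248.6,156)),('side0',(232.7,273.1))):
    c,d=ray(pickle.load(open(f+'.pkl','rb')),*uv);d/=np.linalg.norm(d);M=np.eye(3)-np.outer(d,d);A.append(M);b.append(M@c)
x=np.linalg.lstsq(np.vstack(A),np.hstack(b),rcond=None)[0];print(x)
E
```

```text
g (np.float64(98.7), np.float64(2.8177))
(np.float64(90.1), np.float64(2.819))
(np.float64(87.3), np.float64(2.8195))
(np.float64(84.2), np.float64(2.8201))
[543.21347236  27.59692287  40.02818361]
```

Aligned to within about 0.002 rad. Next comes the blue button at (543,28).

Request:
{"fn": "step_arm", "kwargs": {"targets": [[[0, 0, 0.7, 0, 0, 0, 0], [0, 0, 0.7, 0, 0, 0, 0], [0, 0, 0.6, 0, 0, 0, 0], [0.23, 0.87, 0, 0, 0, 0, 0], [0.23, 0.87, 0, 0, 0, 0, 0]]]}}

```text
t: 13.68
ee_pos: [449.9, -319.6, 370.3]
orientation: [2.548, 1.835, 0.001]
ft_force: [-0.2, 0.7, -0.6]
width: 0.5
grasp_force: 0.0
```

Request:
{"fn": "step_arm", "kwargs": {"targets": [[[0.23, 0.87, 0, 0, 0, 0, 0], [0.23, 0.87, 0, 0, 0, 0, 0], [0.23, 0.87, 0, 0, 0, 0, 0], [0.23, 0.87, 0, 0, 0, 0, 0], [0.23, 0.87, 0, 0, 0, 0, 0]]]}}

```text
t: 14.3
ee_pos: [507.6, -101.3, 369.9]
orientation: [2.548, 1.837, 0.0]
ft_force: [0.9, -1.3, 0.5]
width: 0.6
grasp_force: 0.0
```

Request:
{"fn": "step_arm", "kwargs": {"targets": [[[0.24, 0.87, 0, 0, 0, 0, 0], [0.25, 0.87, 0, 0, 0, 0, 0], [0.25, 0.87, 0, 0, 0, 0, 0], [0, 0, -0.6, 0, 0, 0, 0], [0, 0, -0.6, 0, 0, 0, 0]]]}}

```text
t: 14.92
ee_pos: [544.6, 28.6, 309.4]
orientation: [2.546, 1.839, 0.002]
ft_force: [-0.8, 0.4, -0.2]
width: 0.3
grasp_force: 0.0
```

```bash
python3 - <<'E'
from m import *
im=get_image("side");save(im,'side8')
o=readout.get_obs();print(o['ee_pos'],o['t'],o['ft_force'])
E
```

```text
[543.00762022  28.25672416 305.67763926] 14.975 [-2.26239491 -0.33701755 -2.54474226]
```

Request:
{"fn": "step_arm", "kwargs": {"targets": [[[0, 0, -0.6, 0, 0, 0, 0], [0, 0, -0.5, 0, 0, 0, 0], [0, 0, -0.4, 0, 0, 0, 0], [0, 0, -0.06, 0, 0, 0, 0], [0, 0, 0, 0, 0, 0, 0]]]}}

```text
t: 15.6
ee_pos: [544.7, 27.7, 232.3]
orientation: [2.548, 1.837, 0.001]
ft_force: [-0.9, 1.3, 0.2]
width: 0.7
grasp_force: 0.0
```

Request:
{"fn": "step_arm", "kwargs": {"targets": [[[0, 0, -0.04, 0, 0, 0, 0], [0, 0, -0.04, 0, 0, 0, 0], [0, 0, -0.04, 0, 0, 0, 0], [0, 0, 0, 0, 0, 0, 0], [0, 0, 0, 0, 0, 0, 0]]]}}

```text
t: 16.23
ee_pos: [544.7, 27.8, 225.9]
orientation: [2.548, 1.837, 0.001]
ft_force: [2.3, -1.5, 2.8]
width: 0.3
grasp_force: 1.4
```

Contact; continuing down.

Request:
{"fn": "step_arm", "kwargs": {"targets": [[[0, 0, -0.04, 0, 0, 0, 0], [0, 0, -0.04, 0, 0, 0, 0], [0, 0, 0, 0, 0, 0, 0], [0, 0, 0, 0, 0, 0, 0], [0, 0, 0, 0, 0, 0, 0]]]}}

```text
t: 16.85
ee_pos: [544.7, 27.8, 222.3]
orientation: [2.548, 1.837, 0.001]
ft_force: [0.5, 0.2, 9.5]
width: 0.8
grasp_force: 4.9
```

Request:
{"fn": "step_arm", "kwargs": {"targets": [[[0, 0, -0.04, 0, 0, 0, 0], [0, 0, 0, 0, 0, 0, 0], [0, 0, 0, 0, 0, 0, 0], [0, 0, 0, 0, 0, 0, 0], [0, 0, 0, 0, 0, 0, 0]]]}}

```text
t: 17.48
ee_pos: [544.8, 27.8, 221.9]
orientation: [2.547, 1.837, 0.002]
ft_force: [-5.3, -0.3, 29.3]
width: 0.6
grasp_force: 14.3
```

The button has bottomed out: 29 N and no further travel. Releasing and retreating.

Request:
{"fn": "step_arm", "kwargs": {"targets": [[[0, 0, 0.1, 0, 0, 0, 0], [0, 0, 0.2, 0, 0, 0, 0], [0, 0, 0.6, 0, 0, 0, 0], [0, 0, 0.8, 0, 0, 0, 0], [0, 0, 0.8, 0, 0, 0, 0]]]}}

```text
t: 18.1
ee_pos: [543.7, 27.8, 345.3]
orientation: [-2.547, -1.837, 0.003]
ft_force: [0.6, -0.1, 0.1]
width: 0.5
grasp_force: 0.0
```

Request:
{"fn": "step_arm", "kwargs": {"targets": [[[0, 0, 0.5, 0, 0, 0, 0], [0, 0, 0.3, 0, 0, 0, 0], [0, 0, 0, 0, 0, 0, 0], [0, 0, 0, 0, 0, 0, 0], [0, 0, 0, 0, 0, 0, 0]]]}}

```text
t: 18.73
ee_pos: [544.1, 27.8, 383.4]
orientation: [-2.547, -1.837, 0.003]
ft_force: [-0.1, -0.1, 0.2]
width: 0.3
grasp_force: 0.0
```

```bash
python3 - <<'E'
from m import *
im=get_image("scene");save(im,'scene9')
cv2.imwrite('pics/c9.png',cv2.resize(im['pixels'][110:340,250:450],None,fx=2.5,fy=2.5,interpolation=cv2.INTER_CUBIC)[:,:,::-1])
o=readout.get_obs();print(o['ee_pos'],o['t'],o['ft_force'])
E
```

```text
[544.152649    27.80916988 383.60609233] 18.775 [ 0.04425636  0.33163704 -0.95874903]
```

View pics/c9.png

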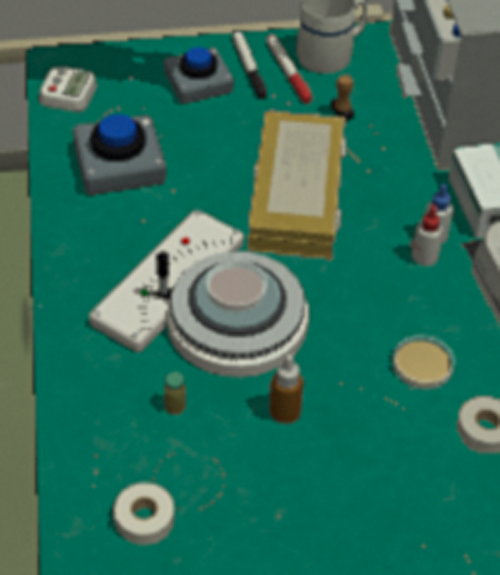

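The view shows everything in place, the button up, and the pointer at the green dot. Handing in.

```bash
python3 -c "
from h import *
print(ctrl.close_job())"
```

```text
the job is handed in; nothing more can be done
None
```

The iris pointer is on the green dot's centre (within about 0.002 rad by my measurement), the smaller box's blue button was then pushed fully down and came back up, nothing else looks disturbed, and the job was handed in at about 19 s.

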